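Square the backing plate into the corner of the cheese-marking jig

TASK

Square up the flat backing plate in the marking jig, so that it lies flat and touches both fences of the jig's corner along its edges. Move it only with the wooden T-shaped pusher: its handle is under the low draining stand, so first draw the pusher out by its head until the handle is clear of the stand, lay it down on the table and let go, then take it by its handle and nudge the plate home with its head, keeping your fingers off the plate. Leave the pusher lying on the table, off the jig, and leave all the other things where they are.

Things in the scene. Friction and masses are not known exactly. Their poses are not given: they have to be found in the camera images.
- jig_corner (a point): Inner corner of the jig: where the two inner fence faces meet, 5 mm above the bed (17 mm above the table). Axes as the jig's: x points square into the far fence, y runs along the far fence away from the other fence, z up. The bed's free area lies at -x, +y of this point (to x = -185, y = +165 mm). With the plate home its centre is at x = -55, y = +45 mm.
- jig: Fixed marking jig, origin under the middle of its bed. Steel bed 200 (x) by 180 (y) by 12 mm high; two square aluminium fences, 13 mm thick, tops 34 mm above the table, along its +x (far) and -y sides; its -x and +y sides are open. A column with a parked arm, 161 mm tall, stands outside the corner at x = +115, y = -115 mm.
- plate_center (a point): Centre (half-way up) of the loose flat aluminium backing plate, 110 (x) by 90 (y) by 10 mm, 0.26 kg, a dark disc in its middle. It lies flat on the jig's bed, short of both fences and askew by up to 0.3 rad. Too wide to grasp. Its +x side (90 mm long) goes against the far fence, its -y side (110 mm long) against the other.
- pusher_grip (a point): Point to hold on the handle of the loose wooden T-shaped pusher, half-way up (13 mm); it lies flat, 26 mm high throughout, 0.13 kg. Axes: x along the handle, away from the head; z up. Handle 18 mm wide, x = -85 to +55 mm; head a crossbar, x = -95 to -85, y = -40 to +40 mm. At first the head shows in front of the stand, nearer the robot, and the handle is mostly hidden under it.
- pusher_head (a point): Centre of the pusher's head (crossbar), half-way up; same axes as the handle point. Each arm of the crossbar is free for 31 mm beside the handle and can be pinched across its 10 mm thickness from above.
- rack_front (a point): Middle of the front edge of the board of the fixed low draining stand, half-way up the board (41 mm). Board 220 deep, 190 wide, 18 mm thick, underside 32 and top 50 mm above the table, on two side runners (inner faces 156 mm apart). Axes: x inwards under the board (away from the robot), y to the left, z up. The front is open.
- jar_c (a point): Centre of a bystander: amber glass jar with steel cap, 56 mm across, 120 mm tall, beside the pusher's head on one side.
- minicheese_c (a point): Centre of a bystander: small pale cheese, 58 mm across, 36 mm tall, beside the pusher's head on the other side (the jar and this cheese may be either way round).
- stamp_c (a point): Centre of a bystander: cheese stamp, a dark red disc 80 mm across with a black knob, 72 mm tall, standing near the open corner of the jig.
- rackcheese_c (a point): Centre of a bystander: cheese wheel, 120 mm across, 60 mm tall, on top of the draining stand.
- wheel_c (a point): Centre of a bystander: pale cheese wheel, 170 mm across, 70 mm tall, at the left side of the table.
- brush_c (a point): A point on a bystander: brush lying at the right side of the table.
- bottle_c (a point): Centre of a bystander: white plastic bottle, 60 mm across, 170 mm tall, at the right front of the table (near the robot).
- pusher: The same pusher as a whole: origin under the handle point, on its underside; same axes.
- plate: The same backing plate as a whole: origin at the centre of its underside; same axes.
There are look-alikes about, which are no part of the job. Of the things shaped like the pusher, the dark wooden one is meant.

How it is judged:
By the outcome, as a careful person would: the job done as asked, in the order asked, and still so for the second after the job is handed in, with the robot touching nothing.
It also fails if it takes over 72 s, if anything falls off the work surface, if the arm or the gripper's body presses on something with over 40 N, if the wrist force passes 120 N, or if a joint passes its speed limit or range.

ROBOT

A 6-joint arm with a two-finger parallel gripper is mounted at the origin on the work surface. World frame = base frame: x ahead of the robot, y to its left, z up, the work surface at z = 0. Lengths are in mm, angles in rad, forces in N, time in s.
With the tool pointing down it reaches from about 275 to 775 mm from the base axis. Payload 14.6 kg.
Tool frame: the origin (TCP) lies at the very end of the fingers, on their centre line; the grasp point (between the pads) lies 19 mm behind it; x points along the fingers, y is the direction in which the jaws open and shut, and the axes are right-handed (so a half turn about x gives the same grasp; the last joint's range is limited). The gripper opens to 85 mm and grips with 20 to 120 N. Pads are 22 mm wide; open, the fingers measure 114 mm over their backs; the gripper's body (76 mm by 85 mm) begins 54 mm behind the grasp point. The pads swing forward as they close: fully open they stand 13 mm farther back than shut.
Start: joints at [-1.256, 0.263, -0.048, 1.259, 0, 1.415], TCP at [237.666, -468.127, 204.578] pointing down, gripper open.
Joint ranges: [-2.65, 2.65], [-0.89, 1.7], [-1.18, 1.37], [-2.13, 2.11], [-1.35, 1.29], [-3.14, 3.14]. Speed limits (rad/s): [1.89, 1.89, 2.57, 2.79, 3.14, 3.14].

INTERFACE

Orientations are given as a unit quaternion [x, y, z, w].
In Python, from bench import * gives the robot as it stands.
- The arm moves only by the tool jog_arm, never from a script. Its argument "commands" is a list of rows, each a list of 4 numbers: the shift along the tool's x, y, z in mm, then the turn about the tool's x in rad. A call has 1 to 12 rows; each row shifts and turns the commanded pose from where the row before left it, along the tool's axes as they then stand; what a row does not reach is not made up. A row lasts 1/12 s, in which the tool goes at most 41.7 mm and 7.16 degrees, less where a joint would pass 70% of its speed; a pose out of reach is approached as far as the arm can. A call is refused whole if a number of a shift passes 41.7 or a number of a turn 0.125, either way. A call with a gripper value outside its range is refused whole. "gripper" is the opening, from 0 (shut) to 1 (fully open), set as the call begins (left out, the last holds). The fingers move at their own pace and stop on an object; "newtons" is the grip in N (left out, the last holds). Time passes only in rows, so rows that do not move let the fingers close. It gives the time, the measured TCP pose, the force and the opening at its end, in the units of the state.
- get_obs(): the state, without advancing time (a new reading comes with each control period).
- camera(name): name is "scene" or "top" or "wrist"; returns a dict with "image" (420x560x3 uint8, red, green, blue), "intrinsics" (3x3 intrinsics, pixels), "R" (3x3) and "t" (3): a world point X has camera coordinates R X + t; the wrist camera has in their place "mount" (4x4, takes a point from camera to tool coordinates, whose origin is the TCP and whose axes are the tool frame's). Camera axes: x right, y down, z forward; pixel columns grow to the right and rows downward; lengths in mm; the calibration is good to about 2 mm. A picture is of the moment at which its call begins: read the wrist's pose just before it. There is no depth.
- job_done(): hands the job in, once; it reports no verdict.
The state is a dict: "clock": time; "q": joint angles; "qvel": joint speeds; "tau": joint torques, N m; "ee_pos": TCP position; "tcp_rot": TCP orientation; "force": force on the tool from outside, world axes, zero at the start; "ft_torque": the same for the moment, N m; "opening": opening from 0.0 (shut) to 1.0 (fully open).
Only numpy, scipy, OpenCV 4.12 (cv2) and the standard library are available. Lean on these libraries where they do the work, as an engineer would, in place of code of your own. Each camera call takes 0.05 s, during which the arm holds its last target. There are 200 camera calls.

## Working session

There is one attempt and no reset: what is moved stays moved. The work goes in short steps, Python scripts to look and compute and a tool call to move; the robot and the scene stay as the last step left them, time stands still between calls to the robot, and variables do not carry over. Pictures are saved under pics/ and viewed, about 8 in all and at most 12, crops included, and the job is handed in when it is done.

Besides the shell and the picture viewer there is one more tool, called after "Request:" as name([rows], argument=value, ...), one row to a line, values as JSON. jog_arm: Moves the arm, as the interface text tells. Its arguments: {"type":"object","properties":{"commands":{"type":"array"},"gripper":{"type":"number"},"newtons":{"type":"number"}},"required":["commands"]}

```bash
mkdir -p pics; cat > h.py <<'E'
from bench import *
import numpy as np, cv2
from scipy.spatial.transform import Rotation as Ro
def snap(n,f=None):
    o=get_obs(); c=camera(n); 
    if f: cv2.imwrite('pics/'+f,c['image'][:,:,::-1])
    if n=='wrist':
        Rt=Ro.from_quat(o['tcp_rot']).as_matrix(); M=np.array(c['mount'])
        Rc=Rt@M[:3,:3]; p=Rt@M[:3,3]+np.array(o['ee_pos'])
        c['R']=Rc.T; c['t']=-Rc.T@p
    return c
def ray(c,px,z):
    R=np.array(c['R']);t=np.array(c['t']);K=np.array(c['intrinsics'])
    px=np.atleast_2d(np.array(px,float)); d=np.c_[px,np.ones(len(px))]@np.linalg.inv(K).T@R
    o=-R.T@t
    return o+d*((z-o[2])/d[:,2])[:,None]
def proj(c,X):
    R=np.array(c['R']);t=np.array(c['t']);K=np.array(c['intrinsics'])
    v=(np.atleast_2d(X)@R.T+t)@K.T; return v[:,:2]/v[:,2:]
E
python3 - <<'E'
from h import *
print(get_obs())
a=snap('top','top.png');b=snap('scene','scene.png')
for c in(a,b):print(c['intrinsics'],-np.array(c['R']).T@np.array(c['t']))
E
```

```text
{'clock': 0.0, 'q': array([-1.25628255e+00,  2.63530114e-01, -4.89451864e-02,  1.25939274e+00,
        1.41728617e-05,  1.41548811e+00]), 'qvel': array([1.31274473e-03, 6.05341907e-05, 3.15487798e-04, 1.62943040e-03,
       6.06104515e-04, 3.09707171e-03]), 'tau': array([-1.00982921e-03, -6.37618375e+01,  3.84564328e+01,  1.38162900e-02,
       -2.16142353e-04,  9.32806046e-06]), 'ee_pos': array([ 237.5825595 , -467.82621065,  204.11835656]), 'tcp_rot': array([-0.6876609 , -0.16496173,  0.68771117, -0.16420552]), 'force': array([-0.66545771, -0.12550123,  0.7073271 ]), 'ft_torque': array([-0.0196237 , -0.01403355, -0.01573528]), 'opening': 1.0000925255711879}
[[537.05878292   0.         281.82208957]
 [  0.         537.05878292 209.70928442]
 [  0.           0.           1.        ]] [ 414.41539426   18.14397187 1776.69547587]
[[468.70551335   0.         277.22006197]
 [  0.         468.70551335 210.88422184]
 [  0.           0.           1.        ]] [1181.39514205 -233.74178642 1319.90429153]
```

View pics/top.png

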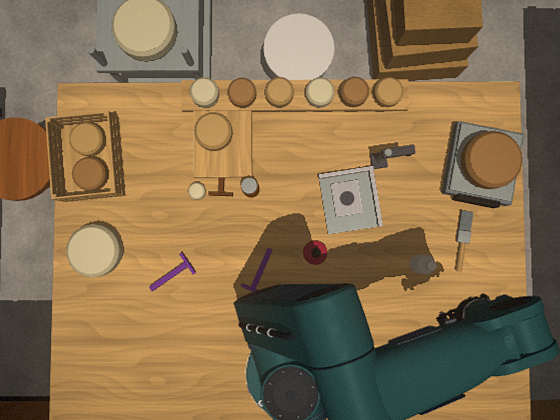

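View pics/scene.png

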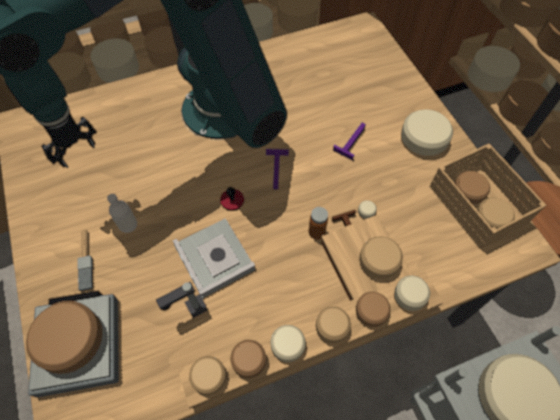

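The top view has the dark pusher's head at about (221,194), the jar at (249,186), the small cheese at (197,190) and the stand at (223,145). The jig is at (348,200), with its fences on the top and right, and the stamp is at (315,252). The purple T's are decoys. I'll zoom in on both areas.

```bash
python3 - <<'E'
from h import *
c=snap('top'); im=c['image'][:,:,::-1]
a=cv2.resize(im[160:260,180:400],None,fx=3.6,fy=3.6,interpolation=cv2.INTER_CUBIC)
cv2.imwrite('pics/z.png',a)
for n,p,z in [('head',(221,194),26),('jar',(249.5,185),120),('mc',(197,190),36),('stampknob',(316,252),72),('rackL',(194,177),50),('rackR',(252,177),50),('jigcorner',(376,166),34),('jig-nearR',(383,228),34),('jig nl',(329,235),12)]:
    print(n,ray(c,p,z).round(0))
E
```

```text
head [[582. 220.  26.]]
jar [[600. 121. 120.]]
mc [[594. 297.  36.]]
stampknob [[392. -87.  72.]]
rackL [[635. 305.  50.]]
rackR [[634. 118.  50.]]
jigcorner [[ 671. -287.   34.]]
jig-nearR [[ 469. -307.   34.]]
jig nl [[ 447. -133.   12.]]
```

View pics/z.png

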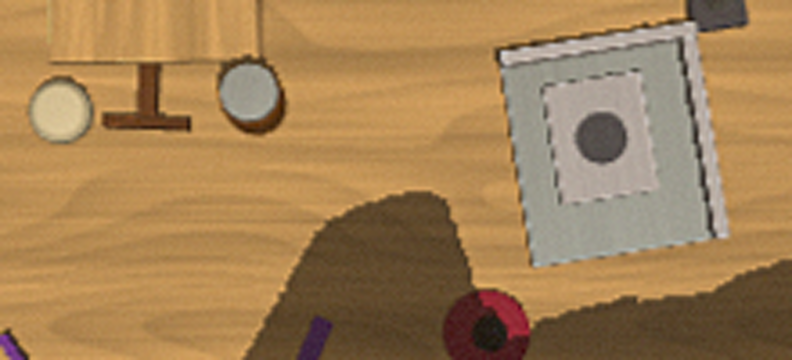

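The crop shows the head bar at crop (102–191, 115–130), with the handle running up under the stand. The jar is to the right and the small cheese to the left. The jig's outer corner is at crop (694,22) and the plate is tilted about (601,137). I'll write a planning helper and work out the first move, above the head's left arm on the low-cheese side.

```bash
cat >> h.py <<'E'
def plan(tgt,yaw=None):
    """remaining shift in tool axes; yaw = world direction of tool y (mod pi)"""
    o=get_obs();R=Ro.from_quat(o['tcp_rot']).as_matrix();p=np.array(o['ee_pos'])
    cy=np.arctan2(R[1,1],R[0,1]); turn=0
    if yaw is not None:
        turn=(cy-yaw+np.pi/2)%np.pi-np.pi/2   # tool x down: +turn lowers yaw
    R2=R@Ro.from_rotvec([turn,0,0]).as_matrix()
    d=np.array(tgt)-p
    print('t',o['clock'],'p',p.round(1),'yaw %.3f down %s q6 %.2f'%(cy,R[:,0].round(3),o['q'][5]),'turn %.3f'%turn,'shift now-axes',(R.T@d).round(1),'after turn',(R2.T@d).round(1),'open %.2f'%o['opening'])
E
python3 - <<'E'
from h import *
plan([560,235,260],0)
c=snap('top')
f=lambda u,v,z:print(ray(c,(180+u/3.6,160+v/3.6),z).round(0))
f(694,22,34);f(535,267,12);f(728,236,34);f(497,48,34);f(601,137,22)
f(102,118,26);f(191,123,26);f(148,63,26)
E
```

```text
t 0.15 p [ 237.6 -467.9  204.2] yaw -1.101 down [-0.     0.001 -1.   ] q6 1.42 turn -1.101 shift now-axes [ -55.3 -480.9 -605.7] after turn [ -55.3  322.4 -702.9] open 1.00
[[ 671. -276.   34.]]
[[ 450. -132.   12.]]
[[ 477. -304.   34.]]
[[648. -97.  34.]]
[[ 568. -192.   22.]]
[[586. 262.  26.]]
[[581. 181.  26.]]
[[636. 220.  26.]]
```

Request:
jog_arm([
  [-20, 0, 0, -0.122],
  [-20, 0, 0, -0.122],
  [-15, 0, 0, -0.122],
  [0, 0, 0, -0.122],
  [0, 0, 0, -0.122],
  [0, 0, 0, -0.122],
  [0, 0, 0, -0.122],
  [0, 0, 0, -0.122],
  [0, 0, 0, -0.125],
], gripper=0.5)

```text
clock: 0.95
ee_pos: [237.6, -468.0, 259.4]
tcp_rot: [0.499, 0.502, -0.498, 0.501]
force: [0.2, -0.7, 0.1]
opening: 0.499
```

Request:
jog_arm([
  [0, 13, -29, 0],
  [0, 13, -29, 0],
  [0, 13, -29, 0],
  [0, 13, -29, 0],
  [0, 13, -29, 0],
  [0, 13, -29, 0],
  [0, 13, -29, 0],
  [0, 13, -29, 0],
  [0, 13, -29, 0],
  [0, 13, -29, 0],
  [0, 13, -29, 0],
  [0, 13, -29, 0],
])

```text
clock: 1.95
ee_pos: [393.9, -118.6, 259.6]
tcp_rot: [0.5, 0.5, -0.5, 0.5]
force: [0.4, -1.4, 0.6]
opening: 0.501
```

Request:
jog_arm([
  [0, 13, -29, 0],
  [0, 13, -29, 0],
  [0, 13, -29, 0],
  [0, 13, -29, 0],
  [0, 13, -29, 0],
  [0, 13, -29, 0],
  [0, 13, -29, 0],
  [0, 13, -29, 0],
  [0, 13, -29, 0],
  [0, 13, -29, 0],
  [0, 13, -29, 0],
  [0, 13, -29, 0],
])

```text
clock: 2.95
ee_pos: [549.9, 229.5, 259.4]
tcp_rot: [0.5, 0.5, -0.5, 0.5]
force: [1.8, -0.3, 0.1]
opening: 0.497
```

```bash
python3 - <<'E'
from h import *
plan([560,235,260],0)
c=snap('wrist','w1.png')
print(proj(c,[[582,220,26],[600,121,120],[594,297,36],[635,210,50]]).round(0))
E
```

```text
t 2.95 p [549.9 229.5 259.4] yaw 0.000 down [-0. -0. -1.] q6 1.83 turn 0.000 shift now-axes [-0.6 10.1 -5.5] after turn [-0.6 10.1 -5.5] open 0.50
[[309. 178.]
 [329. 287.]
 [321. 114.]
 [354. 190.]]
```

View pics/w1.png

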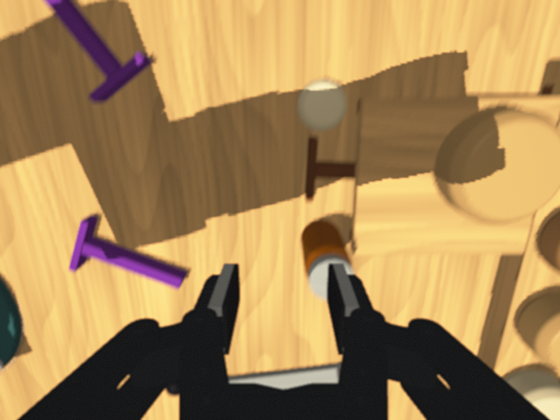

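The wrist view puts the head at about (311,168), the small cheese at (322,104) and the jar cap at (329,276). All three sit about 10 px off my prediction, so I'll check against the scene camera before acting.

```bash
python3 - <<'E'
from h import *
def dark(c,x0,x1,y0,y1):
    im=c['image'].astype(int)[y0:y1,x0:x1]; print(c and '',end='')
    return im
t=snap('top');s=snap('scene');w=snap('wrist');o=get_obs();print(o['ee_pos'].round(1),o['qvel'].round(3))
def cheese(c,lo):
    print(proj(c,[[594,297,36],[582,220,26],[600,121,120]]).round(1))
for c in(t,s,w):cheese(c,0)
cw=-w['R'].T@w['t'];print('cam',cw,w['R'][2])
# segment head (dark brown) in each
for n,c,b in(('top',t,(205,238,188,200)),('scene',s,(330,358,208,226)),('wrist',w,(300,322,130,202))):
    im=c['image'][b[2]:b[3],b[0]:b[1]].astype(int); m=((im[:,:,0]<125)&(im[:,:,0]-im[:,:,2]>15)).astype(np.uint8)
    ys,xs=np.nonzero(m); print(n,len(xs),'x',xs.min()+b[0],xs.max()+b[0],'y',ys.min()+b[2],ys.max()+b[2],'c',xs.mean()+b[0],ys.mean()+b[2],ray(c,(xs.mean()+b[0],ys.mean()+b[2]),26).round(0))
print('wrist cheese',ray(w,(322,104),36),'jar',ray(w,(329,277),120))
E
```

```text
[549.6 228.4 258.9] [-0.027 -0.027 -0.02  -0.    -0.002 -0.006]
[[197.1 190. ]
 [221.1 193.9]
 [249.6 185.1]]
[[365.7 207.3]
 [341.7 213.6]
 [317.6 213.9]]
[[321.9 114.2]
 [308.9 177.8]
 [329.2 287.6]]
cam [550.33302785 315.29266487 428.57580726] [-0.00123142 -0.32658364 -0.9451675 ]
top 211 x 213 232 y 188 199 c 222.15165876777252 193.69194312796208 [[583. 217.  26.]]
scene 466 x 330 357 y 208 225 c 344.25321888412014 215.94635193133047 [[593. 224.  26.]]
wrist 1130 x 300 321 y 130 201 c 309.283185840708 162.1734513274336 [[582. 240.  26.]]
wrist cheese [[593.61358697 308.11094399  36.        ]] jar [[599.16935636 133.9780371  120.        ]]
```

Request:
jog_arm([
  [20, 4, -2, 0],
  [20, 4, -2, 0],
  [20, 4, -2, 0],
  [20, 4, -2, 0],
  [20, 4, -2, 0],
  [0, 0, 0, 0],
  [0, 0, 0, 0],
])

```text
clock: 3.73
ee_pos: [569.0, 236.9, 159.7]
tcp_rot: [-0.5, -0.5, 0.501, -0.5]
force: [-1.4, -0.9, -0.2]
opening: 0.5
```

```bash
python3 - <<'E'
from h import *
w=snap('wrist','w2.png');o=get_obs();print(o['ee_pos'].round(1))
print(proj(w,[[582,220,26],[582,228,26],[594,297,36],[594,305,36],o['ee_pos']]).round(0))
t=snap('top','t2.png'); s=snap('scene')
a=cv2.resize(t['image'][160:240,180:260,::-1],None,fx=5,fy=5)
b=cv2.resize(s['image'][170:250,300:380,::-1],None,fx=5,fy=5)
print('tcp in top/scene',proj(t,o['ee_pos']),proj(s,o['ee_pos']))
cw=cv2.resize(w['image'][:,:,::-1],None,fx=.7,fy=.7)
out=np.zeros((594,800,3),np.uint8);out[:300,:400]=cv2.resize(w['image'][:,:,::-1],(400,300));out[:400,400:]=b[:400];out[300:594,:400]=a[:294];cv2.imwrite('pics/m2.png',out)
E
```

```text
[569.5 237.2 160.7]
[[296. 208.]
 [297. 201.]
 [312. 128.]
 [312. 119.]
 [284. 256.]]
tcp in top/scene [[210.28209492 193.74357635]] [[350.5172809  185.83717446]]
```

View pics/m2.png

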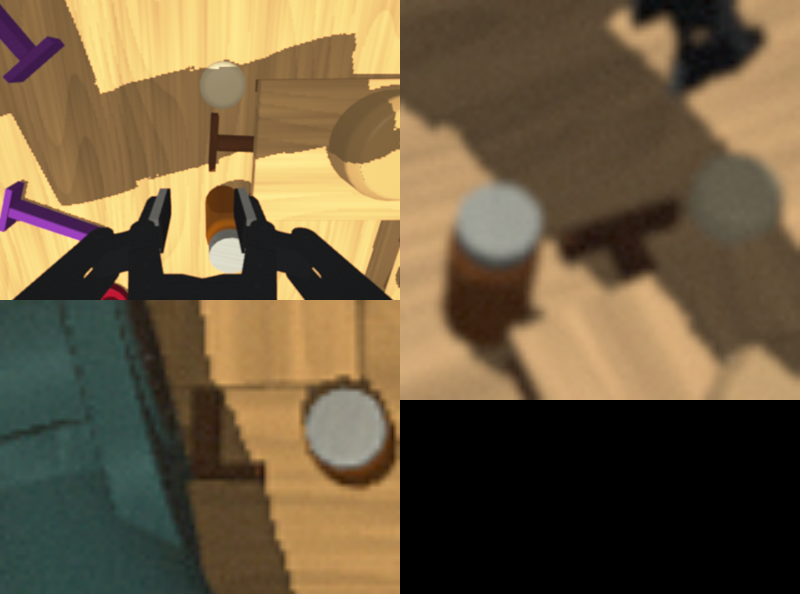

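The wrist view has the head from (297,158) to (296,238), which gives y≈230. The top camera gives y≈220. A pad centred at y≈249 lands on the head's left arm under either estimate, so I'll go lower and check there.

Request:
jog_arm([
  [0, 4, -4, 0],
  [0, 4, -4, 0],
  [0, 4, -4, 0],
  [20, 0, 0, 0],
  [20, 0, 0, 0],
  [20, 0, 0, 0],
  [20, 0, 0, 0],
  [15, 0, 0, 0],
  [15, 0, 0, 0],
  [0, 0, 0, 0],
  [0, 0, 0, 0],
])

```text
clock: 4.8
ee_pos: [581.6, 250.1, 49.4]
tcp_rot: [-0.5, -0.5, 0.5, -0.5]
force: [-0.7, 0.4, 0.7]
opening: 0.503
```

```bash
python3 - <<'E'
from h import *
w=snap('wrist','w3.png');o=get_obs();print(o['ee_pos'].round(1))
print(proj(w,[[582,260,26],[582,229,26],[582,270,26],[582,239,26],o['ee_pos'],o['ee_pos']*[1,1,0]+[0,0,26]]).round(0))
E
```

```text
[582.1 250.2  50.2]
[[283. 224.]
 [283. 268.]
 [283. 209.]
 [283. 254.]
 [283. 256.]
 [284. 239.]]
```

View pics/w3.png

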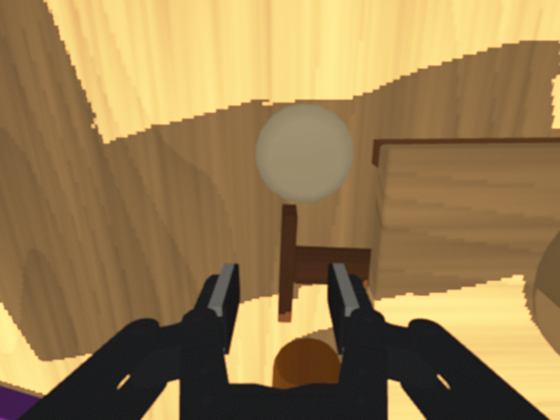

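In the close view the head's top spans v 205–313, with its left arm at v≈205–246. The fingers project to about v 244 at head height, so I'll shift +12 mm in y and +3 mm in x before going down.

Request:
jog_arm([
  [0, 1.5, -6, 0],
  [0, 1.5, -6, 0],
  [0, 0, 0, 0],
  [10, 0, 0, 0],
  [10, 0, 0, 0],
  [8, 0, 0, 0],
  [8, 0, 0, 0],
  [8, 0, 0, 0],
  [0, 0, 0, 0],
])

```text
clock: 5.6
ee_pos: [583.7, 261.5, 3.6]
tcp_rot: [-0.499, -0.5, 0.501, -0.5]
force: [-0.6, 0.2, -0.2]
opening: 0.496
```

Request:
jog_arm([
  [0, 0, 0, 0],
  [0, 0, 0, 0],
  [0, 0, 0, 0],
  [0, 0, 0, 0],
  [0, 0, 0, 0],
  [0, 0, 0, 0],
  [0, 0, 0, 0],
], gripper=0, newtons=60)

```text
clock: 6.18
ee_pos: [584.7, 261.9, 5.7]
tcp_rot: [0.5, 0.5, -0.5, 0.5]
force: [-0.9, -0.8, -0.5]
opening: 0.001
```

The gripper shut on nothing, so I missed. I'll take a look.

```bash
python3 - <<'E'
from h import *
w=snap('wrist');s=snap('scene');o=get_obs();print(o['ee_pos'].round(1), o['opening'])
b=cv2.resize(s['image'][170:250,300:380,::-1],(400,400),interpolation=cv2.INTER_CUBIC)
out=np.zeros((420,800,3),np.uint8);out[:,:400]=w['image'][:,80:480,::-1];out[:400,400:]=b;cv2.imwrite('pics/m4.png',out)
print(proj(s,o['ee_pos']),proj(w,o['ee_pos']))
E
```

```text
[584.7 261.9   5.6] 0.0014870116807610895
[[353.1128761  213.17694274]] [[282.52893999 255.15543922]]
```

View pics/m4.png

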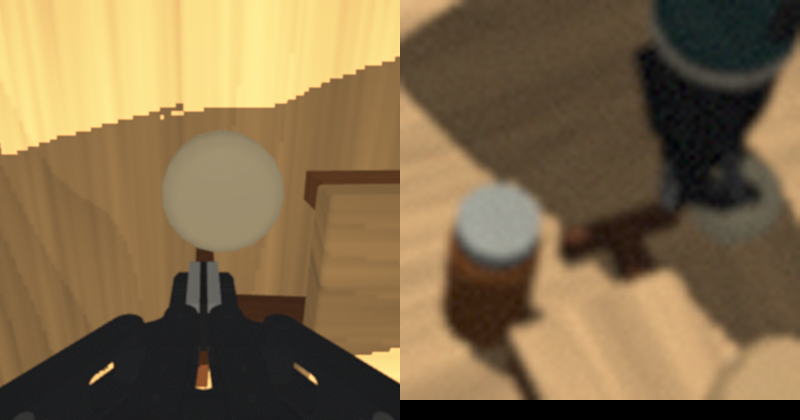

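```bash
python3 - <<'E'
from h import *
w=snap('wrist');print(w['intrinsics'])
K=np.array(w['intrinsics']);M=np.array(w['mount']);print(M.round(3))
# w3 geometry: pose
from scipy.spatial.transform import Rotation as Ro
def mk(p):
    Rt=Ro.from_quat([.5,.5,-.5,.5]).as_matrix();Rc=Rt@M[:3,:3];q=Rt@M[:3,3]+np.array(p);return dict(R=Rc.T,t=-Rc.T@q,intrinsics=K)
V={'w1':mk([549.9,229.0,259.2]),'w3':mk([582.1,250.2,50.2]),'w4':mk([584.7,261.9,5.6])}
def show(v,pts,z):print(v,z,ray(V[v],pts,z).round(1).tolist())
ch={'w1':(322,104),'w3':(305,152),'w4':(302,191)}
# triangulate cheese top centre & head left end
def tri(obs):
    A=[];b=[]
    for v,p in obs.items():
        c=V[v];o=-c['R'].T@c['t'];d=ray(c,p,0)[0]-o;d/=np.linalg.norm(d);P=np.eye(3)-np.outer(d,d);A.append(P);b.append(P@o)
    X=np.linalg.lstsq(np.vstack(A),np.hstack(b),rcond=None)[0];print('tri',X.round(1),{v:proj(V[v],X)[0].round(0).tolist() for v in obs})
tri(ch); tri({'w1':(312,138),'w3':(288,206)}); tri({'w1':(309,195),'w3':(285,313)})
tri({'w1':ch['w1'],'w4':ch['w4']});tri({'w3':ch['w3'],'w4':ch['w4']})
for v,p in ch.items(): show(v,[p],36)
E
```

```text
[[328.55333797   0.         283.10604249]
 [  0.         328.55333797 210.70918355]
 [  0.           0.           1.        ]]
[[ 1.00000e-03 -3.26000e-01  9.45000e-01 -1.70079e+02]
 [ 1.00000e+00  1.00000e-03 -1.00000e-03  3.95000e-01]
 [-1.00000e-03  9.45000e-01  3.26000e-01 -8.57500e+01]
 [ 0.00000e+00  0.00000e+00  0.00000e+00  1.00000e+00]]
tri [594.3 307.3  32.8] {'w1': [322.0, 104.0], 'w3': [304.0, 151.0], 'w4': [304.0, 192.0]}
tri [585.9 266.6   9.9] {'w1': [312.0, 138.0], 'w3': [288.0, 206.0]}
tri [583.1 199.   33.8] {'w1': [310.0, 195.0], 'w3': [284.0, 313.0]}
tri [594.  307.6  32.8] {'w1': [322.0, 104.0], 'w4': [303.0, 191.0]}
tri [594.7 305.2  24. ] {'w3': [304.0, 152.0], 'w4': [303.0, 191.0]}
w1 36 [[594.2, 307.6, 36.0]]
w3 36 [[594.6, 307.1, 36.0]]
w4 36 [[593.3, 308.6, 36.0]]
```

Request:
jog_arm([
  [0, 0, 0, 0],
  [0, 0, 0, 0],
  [0, 0, 0, 0],
  [0, 0, 0, 0],
  [0, 0, 0, 0],
  [2, 0, 0, 0],
  [2, 0, 0, 0],
  [0, 0, 0, 0],
], gripper=0.35)

```text
clock: 7.0
ee_pos: [584.4, 261.8, 1.1]
tcp_rot: [-0.5, -0.5, 0.5, -0.5]
force: [-0.9, 0.3, -0.7]
opening: 0.349
```

```bash
python3 - <<'E'
from h import *
w=snap('wrist');s=snap('scene');o=get_obs();print(o['ee_pos'].round(1), o['opening'],o['force'].round(1))
a=cv2.resize(w['image'][200:400,190:390,::-1],(590,590),interpolation=cv2.INTER_CUBIC)
b=cv2.resize(s['image'][195:230,335:375,::-1],(210,184),interpolation=cv2.INTER_CUBIC)
out=np.zeros((590,800,3),np.uint8);out[:,:590]=a;out[:184,590:]=b;cv2.imwrite('pics/m5.png',out)
E
```

```text
[584.6 261.8   1.4] 0.35237390876164626 [ 1.  -0.2  0.7]
```

View pics/m5.png

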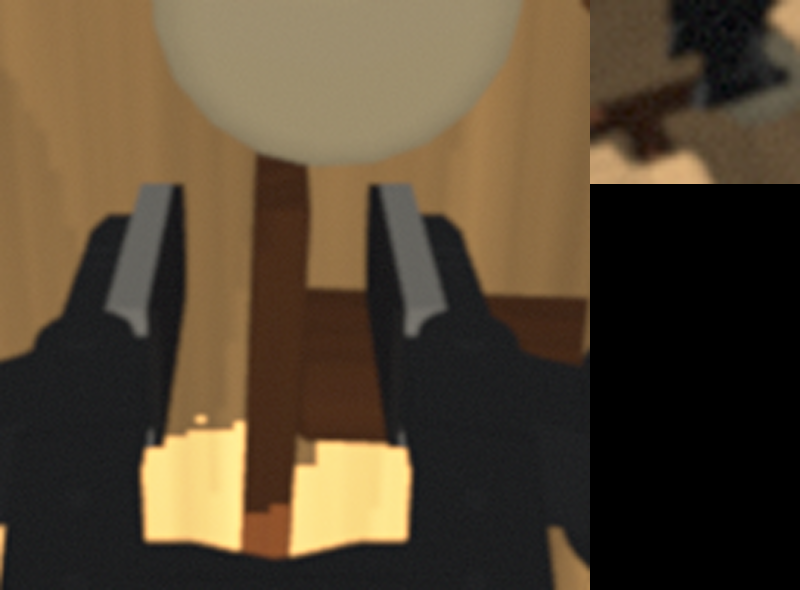

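The zoom shows my error: the dark strip above the head's top face is its end face. The top camera was right, with the head spanning y≈180–261, so the fingers were just past the end. I'll move −18 mm in y between the arm's sides, raise 3 mm and grip.

Request:
jog_arm([
  [-3, 0, 0, 0],
  [0, 0, 5, 0],
  [0, 0, 5, 0],
  [0, 0, 4, 0],
  [0, 0, 4, 0],
  [0, 0, 0, 0],
  [0, 0, 0, 0],
])

```text
clock: 7.68
ee_pos: [584.7, 243.5, 4.6]
tcp_rot: [-0.5, -0.5, 0.5, -0.5]
force: [0.4, -0.1, -0.4]
opening: 0.352
```

Request:
jog_arm([
  [0, 0, 0, 0],
  [0, 0, 0, 0],
  [0, 0, 0, 0],
  [0, 0, 0, 0],
  [0, 0, 0, 0],
  [0, 0, 0, 0],
  [0, 0, 0, 0],
], gripper=0, newtons=60)

```text
clock: 8.27
ee_pos: [584.6, 243.9, 4.5]
tcp_rot: [0.5, 0.5, -0.5, 0.5]
force: [-0.0, 0.2, -0.8]
opening: 0.0
```

```bash
python3 - <<'E'
from h import *
w=snap('wrist','w6.png');im=w['image'].astype(int)
for v in range(236,312,6): print(v,' '.join('%d'%(im[v,u].sum()//3) for u in range(252,322,3)))
print([ (v,im[v,286].tolist()) for v in range(200,400,8)])
E
```

```text
236 103 106 104 101 101 105 104 96 46 45 44 45 46 45 62 112 113 115 113 111 109 108 109 110
242 101 106 104 101 102 105 103 97 44 44 47 46 46 46 69 110 112 113 112 111 108 108 108 110
248 103 105 104 102 103 105 104 95 43 47 45 46 48 46 83 112 112 113 112 111 109 107 107 109
254 103 105 104 102 101 104 103 96 45 47 46 47 47 44 86 112 111 113 111 109 108 108 105 107
260 103 103 104 102 101 104 103 92 52 52 45 41 52 53 94 110 111 113 111 109 108 106 107 107
266 103 104 104 101 101 104 98 98 100 84 26 33 96 98 98 104 111 112 112 110 108 107 108 107
272 102 104 75 61 58 65 98 97 98 82 24 31 95 98 99 94 33 35 33 38 41 39 41 39
278 95 33 31 29 29 51 99 99 99 80 26 29 94 98 99 96 39 30 30 29 32 44 41 44
284 79 31 32 32 32 69 98 98 97 80 24 28 94 98 98 100 50 31 32 32 30 41 45 46
290 47 32 30 33 31 78 99 98 99 77 24 25 92 98 99 98 63 31 32 31 31 40 45 43
296 30 31 31 28 29 93 99 99 99 77 26 26 92 98 97 99 77 29 30 29 27 29 47 47
302 27 29 31 30 36 96 99 98 98 68 25 24 85 99 99 99 86 28 31 31 30 28 45 47
308 30 32 33 29 32 29 28 36 96 78 31 29 98 82 34 29 30 29 28 30 29 31 34 47
[(200, [155, 141, 108]), (208, [151, 137, 106]), (216, [140, 116, 83]), (224, [66, 40, 23]), (232, [60, 35, 19]), (240, [75, 46, 28]), (248, [74, 45, 26]), (256, [73, 43, 26]), (264, [57, 55, 53]), (272, [53, 52, 51]), (280, [48, 48, 46]), (288, [44, 42, 42]), (296, [41, 40, 39]), (304, [44, 44, 43]), (312, [40, 39, 39]), (320, [32, 34, 31]), (328, [33, 33, 32]), (336, [32, 32, 31]), (344, [33, 32, 32]), (352, [66, 42, 28]), (360, [131, 81, 47]), (368, [254, 230, 143]), (376, [253, 229, 141]), (384, [95, 53, 20]), (392, [28, 29, 28])]
```

The image evidence (apparent jaw gap and tip row) suggests the real fingertips are about 25 mm short of the reported TCP, hovering above the head. I'll test that by opening and going down slowly while watching the force.

Request:
jog_arm([
  [0, 0, 0, 0],
  [0, 0, 0, 0],
  [0, 0, 0, 0],
  [0, 0, 0, 0],
  [2, 0, 0, 0],
  [2, 0, 0, 0],
  [2, 0, 0, 0],
  [0, 0, 0, 0],
], gripper=0.35)

```text
clock: 8.98
ee_pos: [584.4, 243.8, -2.0]
tcp_rot: [-0.5, -0.5, 0.5, -0.5]
force: [0.7, -0.4, -0.4]
opening: 0.35
```

Request:
jog_arm([
  [2, 0, 0, 0],
  [0, 0, 0, 0],
])

```text
clock: 9.15
ee_pos: [584.5, 243.8, -3.8]
tcp_rot: [-0.5, -0.5, 0.5, -0.5]
force: [0.4, -1.4, -0.2]
opening: 0.347
```

Request:
jog_arm([
  [2, 0, 0, 0],
  [2, 0, 0, 0],
  [0, 0, 0, 0],
])

```text
clock: 9.4
ee_pos: [584.4, 243.8, -7.9]
tcp_rot: [-0.5, -0.5, 0.5, -0.5]
force: [-1.2, -0.5, 0.6]
opening: 0.347
```

```bash
python3 - <<'E'
from h import *
o=get_obs();print(o['ee_pos'],o['force'])
E
```

```text
[584.43885902 243.80198555  -7.85666175] [-1.17443358 -0.45062783  0.6006159 ]
```

Confirmed: no contact with the reported TCP well below the table, so the real fingertips are shorter than stated. I'll continue cautiously.

Request:
jog_arm([
  [2, 0, 0, 0],
  [2, 0, 0, 0],
  [2, 0, 0, 0],
  [0, 0, 0, 0],
])

```text
clock: 9.73
ee_pos: [584.4, 243.8, -13.9]
tcp_rot: [-0.5, -0.5, 0.5, -0.5]
force: [-0.8, 1.0, 1.1]
opening: 0.352
```

Request:
jog_arm([
  [2, 0, 0, 0],
  [2, 0, 0, 0],
  [0, 0, 0, 0],
])

```text
clock: 9.98
ee_pos: [584.5, 243.8, -17.8]
tcp_rot: [-0.5, -0.5, 0.5, -0.5]
force: [0.2, -0.2, 0.4]
opening: 0.346
```

Request:
jog_arm([
  [0, 0, 0, 0],
  [0, 0, 0, 0],
  [0, 0, 0, 0],
  [0, 0, 0, 0],
  [0, 0, 0, 0],
  [0, 0, 0, 0],
], gripper=0, newtons=60)

```text
clock: 10.48
ee_pos: [584.8, 243.9, -17.2]
tcp_rot: [0.5, 0.5, -0.5, 0.5]
force: [-0.9, 0.2, 3.5]
opening: 0.098
```

Gripped (opening 0.098 ≈ 8–10 mm). Now I'll lift it slightly and draw it out.

Request:
jog_arm([
  [-2, 0, 0, 0],
  [0, -6, 0, 0],
  [0, -12, 0, 0],
  [0, -14, 0, 0],
  [0, -14, 0, 0],
  [0, -14, 0, 0],
  [0, -14, 0, 0],
  [0, -14, 0, 0],
  [0, -14, 0, 0],
  [0, -14, 0, 0],
  [0, -14, 0, 0],
  [0, -14, 0, 0],
])

```text
clock: 11.48
ee_pos: [439.3, 243.7, -15.5]
tcp_rot: [-0.5, -0.5, 0.5, -0.5]
force: [-0.1, 0.4, -1.5]
opening: 0.1
```

Request:
jog_arm([
  [0, -6, 0, 0],
  [0, 0, 0, 0],
  [0, 0, 0, 0],
  [1.5, 0, 0, 0],
  [0, 0, 0, 0],
])

```text
clock: 11.9
ee_pos: [435.4, 243.9, -17.1]
tcp_rot: [0.5, 0.5, -0.5, 0.5]
force: [0.3, -0.1, -1.0]
opening: 0.101
```

```bash
python3 - <<'E'
from h import *
o=get_obs();print(o['ee_pos'],o['force'],o['opening'])
c=snap('wrist','w7.png')
E
```

```text
[435.39709466 243.91559031 -17.13801125] [ 0.33264251 -0.10382076 -1.02875492] 0.10073238964166316
```

View pics/w7.png

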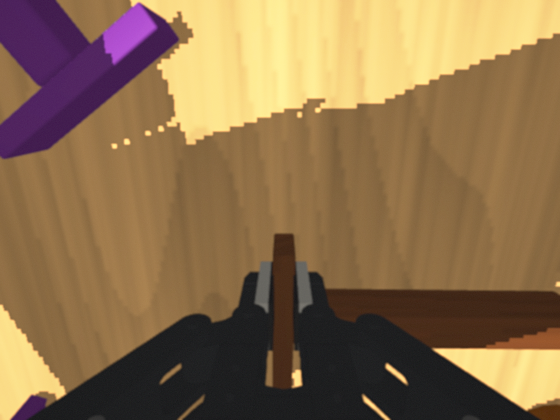

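The head is gripped and the handle runs straight along +x, out in the clear. I'll release, rise, turn 90° and go above the handle.

Request:
jog_arm([
  [0, 0, 0, 0],
  [0, 0, 0, 0],
  [0, 0, 0, 0],
  [0, 0, 0, 0],
  [-10, 0, 0, 0],
  [-20, 0, 0, 0],
  [-20, 0, 0, 0],
  [-20, 0, 0, 0],
  [-20, 0, 0, -0.121],
  [-10, 0, 0, -0.121],
  [0, 0, 0, -0.121],
  [0, 0, 0, -0.121],
], gripper=0.4)

```text
clock: 12.95
ee_pos: [435.2, 244.0, 83.9]
tcp_rot: [0.364, 0.606, -0.363, 0.607]
force: [-0.5, -0.0, -0.1]
opening: 0.4
```

Request:
jog_arm([
  [0, 0, 0, -0.121],
  [0, 0, 0, -0.121],
  [0, 0, 0, -0.121],
  [0, 0, 0, -0.121],
  [0, 0, 0, -0.121],
  [0, 0, 0, -0.121],
  [0, 0, 0, -0.121],
  [0, 0, 0, -0.121],
  [0, 0, 0, -0.119],
  [0, -8, 30, 0],
  [0, -8, 30, 0],
  [0, -8, 30, 0],
])

```text
clock: 13.95
ee_pos: [525.7, 219.7, 83.3]
tcp_rot: [-0.0, 0.707, 0.0, 0.707]
force: [-0.3, 1.0, 0.2]
opening: 0.401
```

```bash
python3 - <<'E'
from h import *
plan([525,220,-15],np.pi/2)
c=snap('wrist','w8.png'); im=c['image'].astype(int)
m=((im[:,:,0]<110)&(im[:,:,0]-im[:,:,2]>25)&(im[:,:,0]>40)).astype(np.uint8)
m=cv2.morphologyEx(m,cv2.MORPH_OPEN,np.ones((5,5)))
n,l,st,ce=cv2.connectedComponentsWithStats(m)
print([(s.tolist(),x.round().tolist()) for s,x in zip(st,ce) if s[4]>300])
print(proj(c,[[435,220,26],[435,180,26],[435,260,26],[525,220,26],[580,220,26]]).round(0))
for n in('top','scene'):
  d=snap(n); q=proj(d,[[435,220,26],[525,220,26]]).round(0); print(n,q.tolist())
  cv2.imwrite('pics/%s8.png'%n,d['image'][:,:,::-1])
E
```

```text
t 13.95 p [525.7 219.7  83.3] yaw 1.572 down [ 0.  0. -1.] q6 0.25 turn 0.001 shift now-axes [98.3  0.3 -0.7] after turn [98.3  0.3 -0.7] open 0.40
[([0, 0, 560, 420, 225686], [280.0, 210.0]), ([227, 83, 123, 204, 7092], [287.0, 158.0]), ([148, 269, 57, 56, 2422], [176.0, 295.0])]
[[281.  86.]
 [220.  86.]
 [343.  86.]
 [281. 217.]
 [281. 282.]]
top [[221.0, 239.0], [221.0, 211.0]]
scene [[322.0, 178.0], [334.0, 199.0]]
```

```bash
python3 - <<'E'
from h import *
c=snap('wrist'); im=c['image'].astype(int)
m=((im[:,:,0]<110)&(im[:,:,0]-im[:,:,2]>25)&(im[:,:,0]>40))
for v in (90,100,110,140,170,200,230,260,280):
    u=np.nonzero(m[v,200:400])[0]+200
    if len(u): print(v,u.min(),u.max(),np.median(u), ray(c,[(u.min(),v),(u.max(),v)],26).round(0)[:,:2].tolist())
E
```

```text
90 228 351 289.5 [[438.0, 185.0], [438.0, 265.0]]
100 276 303 289.5 [[444.0, 216.0], [444.0, 234.0]]
110 276 303 289.5 [[450.0, 216.0], [450.0, 234.0]]
140 276 303 289.5 [[470.0, 216.0], [470.0, 234.0]]
170 276 302 289.0 [[490.0, 216.0], [490.0, 234.0]]
200 277 301 289.0 [[512.0, 217.0], [512.0, 234.0]]
230 277 300 288.5 [[536.0, 216.0], [536.0, 233.0]]
260 277 300 288.5 [[561.0, 216.0], [561.0, 234.0]]
280 200 318 286.0 [[578.0, 156.0], [578.0, 248.0]]
```

Request:
jog_arm([
  [0, 5, 0, 0],
  [15, 0, 0, 0],
  [20, 0, 0, 0],
  [20, 0, 0, 0],
  [20, 0, 0, 0],
  [12, 0, 0, 0],
  [10, 0, 0, 0],
  [0, 0, 0, 0],
])

```text
clock: 14.82
ee_pos: [523.0, 225.2, -15.3]
tcp_rot: [-0.001, 0.708, 0.0, 0.706]
force: [0.3, -0.6, 0.5]
opening: 0.397
```

Request:
jog_arm([
  [0, 0, 0, 0],
  [0, 0, 0, 0],
  [0, 0, 0, 0],
  [0, 0, 0, 0],
  [0, 0, 0, 0],
], gripper=0, newtons=90)

```text
clock: 15.23
ee_pos: [525.1, 225.2, -12.9]
tcp_rot: [0.0, 0.707, 0.0, 0.708]
force: [-2.2, 1.0, 7.2]
opening: 0.183
```

```bash
python3 - <<'E'
from h import *
t=snap('top','t9.png'); im=t['image']
o=get_obs();print(o['ee_pos'],o['opening'],o['force'])
a=cv2.resize(im[155:245,310:400,::-1],(600,600),interpolation=cv2.INTER_CUBIC);cv2.imwrite('pics/j9.png',a)
E
```

```text
[525.04621666 225.19316379 -12.9432285 ] 0.18169405958157325 [-2.13799162  0.43944727  7.60440221]
```

View pics/j9.png

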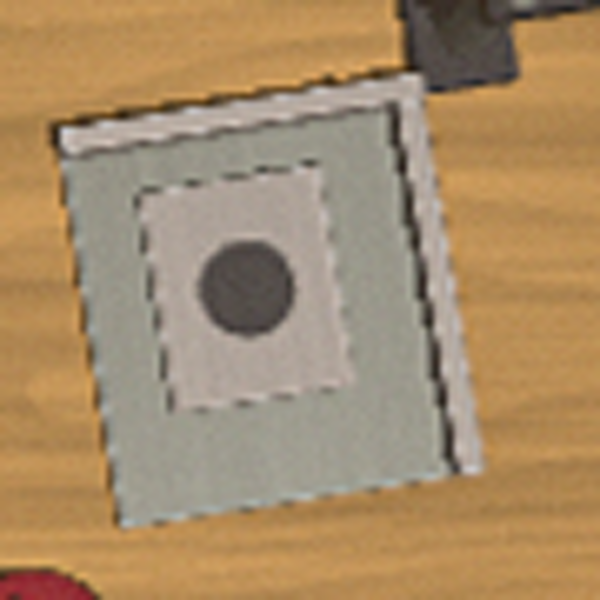

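The handle is gripped (opening 0.18 ≈ 18 mm) and the jig is clearly visible. In the crop the plate's corners are (140,198), (318,165), (350,382) and (172,410). The fence's outer corners are (58,128), (422,77) and (482,472). Next I'll compute the jig frame and the push targets.

```bash
cat > jig.py <<'E'
from h import *
yaw=0.145
X=np.array([np.cos(yaw),np.sin(yaw)]);Y=np.array([-np.sin(yaw),np.cos(yaw)])
C=np.array([653.,-266.])
E
python3 - <<'E'
from jig import *
t=snap('top')
W=lambda u,v,z: ray(t,(310+u/6.667,155+v/6.667),z)[0,:2]
A,B,D,E=W(58,128,34),W(422,77,34),W(482,472,34),W(122,525,12)
print('A B D E',A.round(),B.round(),D.round(),E.round(),np.linalg.norm(A-B),np.linalg.norm(B-D))
print('yaws',np.arctan2(-(B-A)[0],-(B-A)[1])*-1, np.arctan2((B-D)[1],(B-D)[0]), np.arctan2((W(68,155,34)-W(122,525,12))[1],(W(68,155,34)-W(122,525,12))[0]))
for c in [B-13*X+13*Y, A-13*X-167*Y, D+187*X+13*Y, E+187*X-167*Y]: print('corner',c.round(1))
P=[W(*p,22) for p in [(140,198),(318,165),(350,382),(172,410)]]
print('plate sides',[round(np.linalg.norm(P[i]-P[(i+1)%4])) for i in range(4)],'c',np.mean(P,0).round(1),W(247,288,22).round(1))
e=P[0]-P[3]; f=P[1]-P[2]; print('plate yaw',np.arctan2(e[1],e[0]),np.arctan2(f[1],f[0]),[np.arctan2(g[0],-g[1]) for g in (P[1]-P[0],P[2]-P[3])])
print('stamp', ray(t,(316,252),72))
E
```

```text
A B D E [645. -99.] [ 670. -278.] [ 476. -305.] [ 451. -131.] 180.2766007397292 195.5394284011062
yaws 0.13757802051486656 0.13644623563612845 0.14768012410153525
corner [ 654.9 -267. ]
corner [ 656.2 -266.5]
corner [ 659.1 -264.7]
corner [ 660.2 -269.3]
plate sides [89, 108, 89, 106] c [ 566.9 -191.6] [ 567.1 -192.6]
plate yaw 0.14093169444688006 0.13424135277298221 [np.float64(0.181667597697801), np.float64(0.15379644171485665)]
stamp [[392.15482238 -86.64113862  72.        ]]
```

Request:
jog_arm([
  [-10, 0, 0, 0],
  [-25, 0, 0, 0],
  [-25, 0, 0, 0],
  [-25, 0, 0, 0],
  [-25, 0, 0, 0],
  [-25, 0, 0, 0],
  [-25, 0, 0, -0.122],
  [0, 0, 0, -0.122],
  [0, 0, 0, -0.122],
  [0, 0, 0, -0.122],
  [0, 0, 0, -0.122],
  [0, 0, 0, -0.122],
])

```text
clock: 16.33
ee_pos: [524.7, 224.9, 147.1]
tcp_rot: [-0.255, 0.659, 0.255, 0.66]
force: [0.4, 0.2, -0.1]
opening: 0.179
```

Request:
jog_arm([
  [0, 0, 0, -0.122],
  [0, 0, 0, -0.122],
  [0, 0, 0, -0.122],
  [0, 0, 0, -0.122],
  [0, 0, 0, -0.122],
  [0, 0, 0, -0.122],
  [0, 0, 0, -0.122],
  [0, 0, 0, -0.125],
  [0, 0, 0, 0],
  [0, 0, 0, 0],
])

```text
clock: 17.17
ee_pos: [524.7, 224.9, 146.8]
tcp_rot: [0.533, -0.465, -0.533, -0.465]
force: [-0.0, -0.1, -1.3]
opening: 0.181
```

```bash
sed -i 's/yaw=0.145/yaw=0.14/;s/653.,-266./657.,-265./' jig.py; cat >> jig.py <<'E'
def J(x,y): return C+x*X+y*Y
def inj(p): d=np.array(p)[:2]-C; return np.array([d@X,d@Y])
E
python3 - <<'E'
from jig import *
plan([*J(-79,250),2],np.pi+.14)
w=snap('wrist','w10.png');im=w['image'].astype(int)
m=((im[:,:,0]<110)&(im[:,:,0]-im[:,:,2]>25)&(im[:,:,0]>40)).astype(np.uint8)
for v in range(80,280,20):
    u=np.nonzero(m[v,150:430])[0]+150
    if len(u): print(v,u.min(),u.max(),len(u))
E
```

```text
t 17.1667 p [524.7 224.9 146.8] yaw -3.005 down [ 0.001  0.    -1.   ] q6 -1.45 turn -0.004 shift now-axes [ 144.7   15.5 -253.6] after turn [ 144.7   16.4 -253.6] open 0.18
100 198 213 16
160 261 261 1
180 261 261 1
200 262 304 43
220 262 303 42
240 158 303 48
260 263 302 40
```

Request:
jog_arm([
  [0, 1.7, -28, 0],
  [0, 1.7, -28, 0],
  [0, 1.7, -28, 0],
  [0, 1.7, -28, 0],
  [0, 1.7, -28, 0],
  [0, 1.7, -28, 0],
  [0, 1.7, -28, 0],
  [0, 1.7, -28, 0],
  [0, 1.7, -28, 0],
  [0, 0, 0, 0],
  [0, 0, 0, 0],
])

```text
clock: 18.13
ee_pos: [544.8, -27.9, 146.2]
tcp_rot: [0.533, -0.465, -0.533, -0.465]
force: [-0.2, 0.9, -0.9]
opening: 0.181
```

```bash
cat > blob.py <<'E'
from jig import *
plan([*J(-79,250),2],None)
w=snap('wrist','wb.png')
# what the wrist sees of plate: bright low-saturation quad + disc
hsv=cv2.cvtColor(w['image'],cv2.COLOR_RGB2HSV)
for s,e in (((0,0,150),(180,45,255)),((0,0,40),(180,60,100))):
    m=cv2.inRange(hsv,s,e);m=cv2.morphologyEx(m,cv2.MORPH_OPEN,np.ones((3,3)))
    for k in cv2.findContours(m,0,1)[0]:
        if cv2.contourArea(k)>400:
            r=cv2.minAreaRect(k);print(cv2.contourArea(k),np.round(r[0]),np.round(r[1]),ray(w,cv2.boxPoints(r),22)[:,:2].round(0).tolist(), 'c',ray(w,r[0],22)[0,:2].round(0))
E
python3 blob.py
```

```text
t 18.1333 p [544.8 -27.9 146.2] yaw -3.007 down [ 0.  0. -1.] q6 -1.91 turn 0.000 shift now-axes [144.2   1.   -0.5] after turn [144.2   1.   -0.5] open 0.18
14701.0 [299.  47.] [ 94. 230.] [[642.0, -170.0], [465.0, -194.0], [447.0, -127.0], [639.0, -101.0]] c [ 549. -150.]
1208.0 [174.  48.] [99. 17.] [[660.0, -168.0], [647.0, -171.0], [636.0, -99.0], [650.0, -96.0]] c [ 649. -135.]
518.0 [254. 284.] [15. 44.] [[569.0, 100.0], [569.0, 48.0], [554.0, 48.0], [553.0, 100.0]] c [561.  73.]
```

View pics/wb.png

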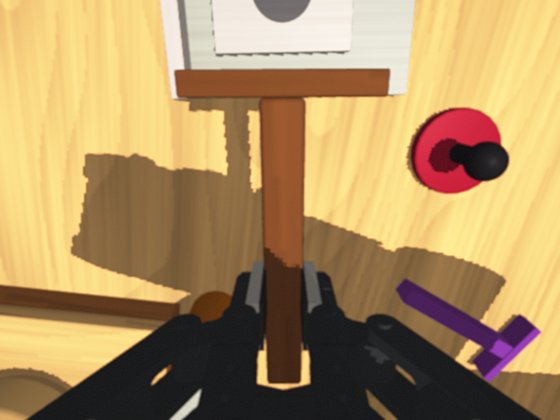

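The wrist view shows the pusher held straight with its head parallel to the bed. The plate's near edge runs from (216,53) to (352,51) and is centred on the head. I'll go down onto the bed, then push toward −y.

Request:
jog_arm([
  [25, 0, 0, 0],
  [25, 0, 0, 0],
  [25, 0, 0, 0],
  [25, 0, 0, 0],
  [20, 0, 0, 0],
  [12, 0, 0, 0],
  [8, 0, 0, 0],
  [4, 0, 0, 0],
  [0, 0, 0, 0],
  [0, 0, 0, 0],
])

```text
clock: 19.02
ee_pos: [545.2, -26.5, 2.7]
tcp_rot: [0.534, -0.464, -0.534, -0.464]
force: [0.2, 0.6, -1.4]
opening: 0.177
```

Request:
jog_arm([
  [0, 0, -6, 0],
  [0, 0, -6, 0],
  [0, 0, -6, 0],
  [0, 0, -5, 0],
  [0, 0, -5, 0],
  [0, 0, -5, 0],
  [0, 0, -5, 0],
  [0, 0, -5, 0],
])

```text
clock: 19.68
ee_pos: [550.8, -69.7, 2.1]
tcp_rot: [-0.534, 0.464, 0.534, 0.464]
force: [-0.2, 2.1, 0.2]
opening: 0.183
```

```bash
python3 - <<'E'
from jig import *
o=get_obs();print(o['clock'],inj(o['ee_pos']).round(1),o['ee_pos'][2],'F jig',o['force'][:2]@X,o['force'][:2]@Y,o['force'][2],o['opening'])
E
```

```text
19.6833 [-77.9 208.2] 2.0909765669266043 F jig 0.1300879250314714 2.1144611890196994 0.22222892831047109 0.18344951504635587
```

Request:
jog_arm([
  [0, 0, -4, 0],
  [0, 0, -4, 0],
  [0, 0, -3, 0],
  [0, 0, -3, 0],
  [0, 0, -2, 0],
  [0, 0, 0, 0],
])

```text
clock: 20.18
ee_pos: [553.1, -85.7, 2.1]
tcp_rot: [0.534, -0.464, -0.534, -0.464]
force: [-0.7, 0.9, -1.4]
opening: 0.182
```

Request:
jog_arm([
  [0, 0, -2, 0],
  [0, 0, -2, 0],
  [0, 0, 0, 0],
])

```text
clock: 20.43
ee_pos: [553.7, -89.5, 2.0]
tcp_rot: [0.534, -0.464, -0.534, -0.464]
force: [-0.1, 0.8, -1.0]
opening: 0.181
```

Request:
jog_arm([
  [0, 0, -1.5, 0],
  [0, 0, -1.5, 0],
  [0, 0, 0, 0],
])

```text
clock: 20.68
ee_pos: [554.1, -92.4, 2.1]
tcp_rot: [0.534, -0.464, -0.534, -0.464]
force: [-0.9, 0.7, -1.5]
opening: 0.179
```

Request:
jog_arm([
  [0, 0, -1.5, 0],
  [0, 0, -1, 0],
  [0, 0, 0, 0],
])

```text
clock: 20.93
ee_pos: [553.4, -93.0, 1.8]
tcp_rot: [-0.533, 0.463, 0.535, 0.464]
force: [-3.5, 12.6, 2.9]
opening: 0.177
```

Request:
jog_arm([
  [0, 0, -1, 0],
  [0, 0, -1, 0],
  [0, 0, 0, 0],
])

```text
clock: 21.18
ee_pos: [553.0, -93.2, 1.6]
tcp_rot: [-0.532, 0.462, 0.536, 0.464]
force: [-5.2, 24.4, 5.0]
opening: 0.181
```

It is firmly against the side fence, with a clear force rise. I'll back off, lift and swing the pusher 270° the other way because of the wrist range, ready for the +x push.

Request:
jog_arm([
  [0, 0, 6, 0],
  [0, 0, 12, 0],
  [0, 0, 12, 0],
  [-15, 0, 0, 0],
  [-25, 0, 0, 0],
  [-25, 0, 0, 0],
  [-25, 0, 0, 0],
  [-25, 0, 0, 0],
  [-25, 0, 0, 0],
  [-10, 0, 0, 0.12],
  [0, 0, 0, 0.12],
  [0, 0, 0, 0.12],
])

```text
clock: 22.18
ee_pos: [550.9, -66.3, 153.0]
tcp_rot: [-0.441, 0.553, 0.44, 0.553]
force: [-0.6, 0.4, -1.2]
opening: 0.182
```

Request:
jog_arm([
  [0, 0, 0, 0.12],
  [0, 0, 0, 0.12],
  [0, 0, 0, 0.12],
  [0, 0, 0, 0.12],
  [0, 0, 0, 0.12],
  [0, 0, 0, 0.12],
  [0, 0, 0, 0.12],
  [0, 0, 0, 0.12],
  [0, 0, 0, 0.12],
  [0, 0, 0, 0.12],
  [0, 0, 0, 0.12],
  [0, 0, 0, 0.12],
])

```text
clock: 23.18
ee_pos: [550.4, -66.2, 152.1]
tcp_rot: [0.033, 0.706, -0.034, 0.706]
force: [1.1, -0.4, -0.9]
opening: 0.18
```

Request:
jog_arm([
  [0, 0, 0, 0.12],
  [0, 0, 0, 0.12],
  [0, 0, 0, 0.12],
  [0, 0, 0, 0.12],
  [0, 0, 0, 0.12],
  [0, 0, 0, 0.12],
  [0, 0, 0, 0.12],
  [0, 0, 0, 0.12],
  [0, 0, 0, 0.12],
  [0, 0, 0, 0.12],
  [0, 0, 0, 0.12],
  [0, 0, 0, 0.12],
])

```text
clock: 24.18
ee_pos: [550.4, -66.2, 152.1]
tcp_rot: [0.491, 0.509, -0.491, 0.509]
force: [0.2, 0.2, -1.4]
opening: 0.181
```

Request:
jog_arm([
  [0, 0, 0, 0.12],
  [0, 0, 0, 0.12],
  [0, 0, 0, 0.12],
  [0, 0, 0, 0.12],
  [0, 0, 0, 0.12],
  [0, 0, 0, 0.12],
  [0, 0, 0, 0.12],
  [0, 0, 0, 0.12],
  [0, 0, 0, 0.12],
  [0, 0, 0, 0.12],
  [0, 0, 0, 0.12],
  [0, 0, 0, 0.12],
])

```text
clock: 25.18
ee_pos: [550.4, -66.2, 152.1]
tcp_rot: [0.705, 0.059, -0.705, 0.059]
force: [0.7, 0.0, -1.5]
opening: 0.185
```

```bash
python3 - <<'E'
from jig import *
plan([*J(-254,47),2],.14-np.pi/2)
print(J(-254,47))
E
```

```text
t 25.1833 p [550.4 -66.2 152.1] yaw -1.404 down [ 0. -0. -1.] q6 2.71 turn 0.027 shift now-axes [150.2 159.8 180.5] after turn [150.2 164.7 176.1] open 0.18
[ 398.92661057 -253.9037993 ]
```

Request:
jog_arm([
  [0, 0, 0, 0.027],
  [0, 20.6, 22, 0],
  [0, 20.6, 22, 0],
  [0, 20.6, 22, 0],
  [0, 20.6, 22, 0],
  [0, 20.6, 22, 0],
  [0, 20.6, 22, 0],
  [0, 20.6, 22, 0],
  [0, 20.6, 22, 0],
  [0, 0, 0, 0],
  [0, 0, 0, 0],
])

```text
clock: 26.1
ee_pos: [399.7, -256.0, 152.2]
tcp_rot: [-0.705, -0.051, 0.705, -0.051]
force: [-0.3, -0.1, -0.9]
opening: 0.178
```

```bash
python3 - <<'E'
from jig import *
plan([*J(-254,47),2],.14-np.pi/2)
w=snap('wrist','w12.png');im=w['image'];g=cv2.cvtColor(im,cv2.COLOR_RGB2GRAY)
hsv=cv2.cvtColor(im,cv2.COLOR_RGB2HSV)
print('exp plate near edge px',proj(w,[[*J(-134,0),22],[*J(-134,90),22]]).round().tolist(),'fence',proj(w,[[*J(-187,-13),34],[*J(-187,0),34],[*J(-187,167),12]]).round().tolist())
for v in (20,30,40,50,60,70): print(v,[tuple(im[v,u].tolist()) for u in range(150,420,18)])
E
```

```text
t 26.1 p [ 399.7 -256.   152.2] yaw -1.427 down [ 0.    -0.001 -1.   ] q6 2.26 turn 0.003 shift now-axes [150.2  -2.2   0.4] after turn [150.2  -2.2   0.4] open 0.18
exp plate near edge px [[339.0, 53.0], [231.0, 52.0]] fence [[353.0, 120.0], [338.0, 120.0], [151.0, 118.0]]
20 [(92, 93, 84), (95, 93, 86), (96, 96, 89), (97, 95, 89), (95, 95, 87), (114, 107, 101), (113, 106, 100), (115, 107, 102), (113, 106, 100), (113, 106, 100), (113, 106, 100), (236, 227, 217), (243, 199, 119), (245, 205, 124), (245, 204, 123)]
30 [(93, 93, 85), (95, 95, 88), (96, 94, 86), (95, 95, 87), (98, 96, 88), (115, 109, 102), (113, 106, 100), (116, 108, 102), (114, 107, 102), (113, 106, 101), (112, 106, 100), (236, 228, 218), (244, 200, 120), (243, 200, 119), (243, 201, 121)]
40 [(92, 92, 85), (97, 96, 88), (96, 95, 88), (97, 96, 88), (97, 97, 89), (117, 109, 103), (113, 105, 100), (116, 109, 103), (115, 107, 102), (116, 108, 103), (132, 123, 115), (237, 228, 219), (244, 201, 122), (244, 202, 122), (241, 197, 118)]
50 [(92, 91, 83), (96, 95, 87), (96, 94, 87), (96, 96, 88), (97, 97, 89), (113, 106, 100), (107, 101, 95), (112, 105, 99), (106, 99, 95), (105, 98, 93), (216, 200, 187), (237, 228, 219), (241, 197, 118), (245, 204, 122), (242, 198, 120)]
60 [(90, 90, 82), (96, 94, 87), (95, 94, 86), (96, 95, 87), (98, 97, 89), (99, 97, 90), (98, 98, 89), (99, 97, 90), (98, 98, 90), (98, 97, 89), (220, 219, 200), (237, 229, 219), (244, 201, 121), (246, 206, 124), (243, 201, 120)]
70 [(94, 92, 85), (95, 94, 86), (63, 42, 30), (66, 42, 29), (65, 41, 28), (65, 40, 27), (64, 37, 22), (63, 38, 24), (62, 37, 19), (64, 37, 24), (63, 41, 28), (63, 41, 28), (59, 35, 19), (56, 33, 17), (245, 204, 123)]
```

Request:
jog_arm([
  [0, -8, 0, 0.003],
  [25, 0, 0, 0],
  [25, 0, 0, 0],
  [25, 0, 0, 0],
  [25, 0, 0, 0],
  [22, 0, 0, 0],
  [14, 0, 0, 0],
  [8, 0, 0, 0],
  [6, 0, 0, 0],
  [0, 0, 0, 0],
  [0, 0, 0, 0],
])

```text
clock: 27.07
ee_pos: [399.6, -247.4, 2.6]
tcp_rot: [0.705, 0.051, -0.705, 0.051]
force: [0.4, 0.7, -1.1]
opening: 0.182
```

```bash
python3 - <<'E'
from jig import *
o=get_obs();print(o['clock'],inj(o['ee_pos']).round(1),o['ee_pos'][2],'F',o['force'].round(1))
plan([*J(-210,53),2],.14-np.pi/2)
E
```

```text
27.0667 [-252.5   53.4] 2.558444491493457 F [ 0.4  0.7 -1.1]
t 27.0667 p [ 399.6 -247.4    2.6] yaw -1.427 down [ 0. -0. -1.] q6 2.27 turn 0.003 shift now-axes [  0.6   0.5 -42.5] after turn [  0.6   0.4 -42.5] open 0.18
```

Request:
jog_arm([
  [0, 0, -5, 0],
  [0, 0, -5, 0],
  [0, 0, -5, 0],
  [0, 0, -5, 0],
  [0, 0, -5, 0],
  [0, 0, -5, 0],
  [0, 0, -4, 0],
  [0, 0, -4, 0],
  [0, 0, -2, 0],
  [0, 0, 0, 0],
])

```text
clock: 27.9
ee_pos: [439.2, -241.8, 2.0]
tcp_rot: [0.705, 0.051, -0.705, 0.051]
force: [-0.4, 0.4, -0.2]
opening: 0.182
```

Request:
jog_arm([
  [0, 0, -2, 0],
  [0, 0, -2, 0],
  [0, 0, 0, 0],
])

```text
clock: 28.15
ee_pos: [442.9, -241.3, 2.1]
tcp_rot: [0.705, 0.05, -0.705, 0.05]
force: [-0.9, 0.2, -1.3]
opening: 0.179
```

Request:
jog_arm([
  [0, 0, -1.5, 0],
  [0, 0, -1.5, 0],
  [0, 0, 0, 0],
])

```text
clock: 28.4
ee_pos: [445.8, -240.9, 2.1]
tcp_rot: [0.705, 0.05, -0.705, 0.05]
force: [-0.9, -0.1, -0.9]
opening: 0.181
```

Request:
jog_arm([
  [0, 0, -1.5, 0],
  [0, 0, -1.5, 0],
  [0, 0, 0, 0],
])

```text
clock: 28.65
ee_pos: [448.2, -240.5, 2.0]
tcp_rot: [-0.705, -0.05, 0.706, -0.05]
force: [-6.6, -1.5, -0.0]
opening: 0.182
```

Request:
jog_arm([
  [0, 0, -1.5, 0],
  [0, 0, -1, 0],
  [0, 0, 0, 0],
])

```text
clock: 28.9
ee_pos: [448.1, -240.3, 1.6]
tcp_rot: [-0.703, -0.05, 0.708, -0.05]
force: [-20.8, -6.7, 4.4]
opening: 0.179
```

Request:
jog_arm([
  [0, 0, -1, 0],
  [0, 0, -1, 0],
  [0, 0, 0, 0],
])

```text
clock: 29.15
ee_pos: [448.0, -240.2, 1.3]
tcp_rot: [-0.702, -0.049, 0.709, -0.05]
force: [-33.1, -11.7, 9.1]
opening: 0.179
```

It's home against the far fence, with the force rising to 33 N. I'll back off, lift and check the fit before laying the pusher down.

Request:
jog_arm([
  [0, 0, 5, 0],
  [0, 0, 10, 0],
  [0, 0, 15, 0],
  [-12, 0, 10, 0],
  [-25, 0, 0, 0],
  [-25, 0, 0, 0],
  [-25, 0, 0, 0],
  [-25, 0, 0, 0],
  [-25, 0, 0, 0],
  [-13, 0, 0, 0],
  [0, 0, 0, 0],
])

```text
clock: 30.07
ee_pos: [414.7, -246.5, 154.8]
tcp_rot: [0.707, 0.049, -0.704, 0.052]
force: [-0.1, -0.0, -2.4]
opening: 0.176
```

```bash
python3 - <<'E'
from jig import *
plan([500,0,150],None)
t=snap('top');im=t['image']
w=snap('wrist')
a=cv2.resize(im[155:245,310:400,::-1],(540,540),interpolation=cv2.INTER_CUBIC)
out=np.zeros((540,800,3),np.uint8);out[:,:540]=a
out[:195,540:]=cv2.resize(w['image'][:,:,::-1],(260,195));cv2.imwrite('pics/f.png',out)
E
```

```text
t 30.0667 p [ 414.7 -246.5  154.8] yaw -1.428 down [ 0.004 -0.003 -1.   ] q6 2.29 turn 0.000 shift now-axes [   4.5 -231.9 -119.5] after turn [   4.5 -231.9 -119.5] open 0.18
```

View pics/f.png

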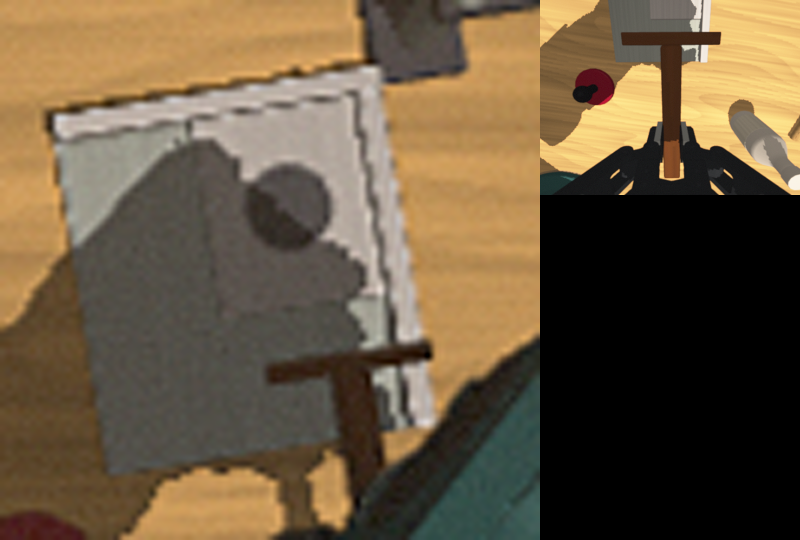

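The plate looks seated in the corner, with its top edge on the far fence and its right edge along the side fence. The last push saw a small sideways reaction, so I'll give one more gentle −y nudge to be sure of the side fence.

Request:
jog_arm([
  [0, -24.7, -22.9, 0],
  [0, -24.7, -22.9, 0],
  [0, -24.7, -22.9, 0],
  [0, -24.7, -22.9, 0],
  [0, -24.7, -22.9, 0],
  [0, -24.7, -22.9, 0],
  [0, -24.7, -22.9, 0],
  [0, -24.7, -22.9, -0.12],
  [0, 0, 0, -0.12],
  [0, 0, 0, -0.12],
  [0, 0, 0, -0.12],
  [0, 0, 0, -0.12],
])

```text
clock: 31.17
ee_pos: [566.1, -23.4, 150.3]
tcp_rot: [-0.657, -0.259, 0.659, -0.258]
force: [-0.1, 0.2, -1.8]
opening: 0.186
```

Request:
jog_arm([
  [0, 0, 0, -0.12],
  [0, 0, 0, -0.12],
  [0, 0, 0, -0.12],
  [0, 0, 0, -0.12],
  [0, 0, 0, -0.12],
  [0, 0, 0, -0.12],
  [0, 0, 0, -0.12],
  [0, 0, 0, -0.12],
  [0, 0, 0, -0.12],
  [0, 0, 0, -0.12],
  [0, 0, 0, -0.12],
  [0, 0, 0, -0.12],
])

```text
clock: 32.17
ee_pos: [566.0, -23.7, 150.4]
tcp_rot: [0.324, 0.629, -0.324, 0.628]
force: [-0.0, 0.4, -1.2]
opening: 0.181
```

Request:
jog_arm([
  [0, 0, 0, -0.12],
  [0, 0, 0, -0.12],
  [0, 0, 0, -0.12],
  [0, 0, 0, -0.12],
  [0, 0, 0, -0.12],
  [0, 0, 0, -0.12],
  [0, 0, 0, -0.12],
  [0, 0, 0, -0.12],
  [0, 0, 0, -0.12],
  [0, 0, 0, -0.12],
  [0, 0, 0, -0.12],
  [0, 0, 0, -0.12],
])

```text
clock: 33.17
ee_pos: [566.1, -23.8, 150.4]
tcp_rot: [-0.17, 0.687, 0.171, 0.686]
force: [0.7, 0.5, -0.6]
opening: 0.178
```

Request:
jog_arm([
  [0, 0, 0, -0.12],
  [0, 0, 0, -0.12],
  [0, 0, 0, -0.12],
  [0, 0, 0, -0.12],
  [0, 0, 0, -0.12],
  [0, 0, 0, -0.12],
  [0, 0, 0, -0.12],
  [0, 0, 0, -0.12],
  [0, 0, 0, -0.12],
  [0, 0, 0, -0.12],
  [0, 0, 0, 0],
  [0, 0, 0, 0],
])

```text
clock: 34.17
ee_pos: [566.2, -23.8, 150.9]
tcp_rot: [-0.525, 0.473, 0.526, 0.472]
force: [-0.2, -0.4, 0.0]
opening: 0.178
```

```bash
python3 - <<'E'
from jig import *
plan([*J(-55,250),2],np.pi+.14)
w=snap('wrist','w14.png');im=w['image'].astype(int)
m=((im[:,:,0]<150)&(im[:,:,0]-im[:,:,2]>25)&(im[:,:,0]>40)).astype(np.uint8)
for v in (75,85,110,140,170,200,230,260):
    u=np.nonzero(m[v,150:430])[0]+150
    if len(u): print(v,np.percentile(u,[2,50,98]),len(u))
E
```

```text
t 34.1667 p [566.2 -23.8 150.9] yaw -3.035 down [-0.002  0.    -1.   ] q6 -1.86 turn -0.033 shift now-axes [148.9  -1.5  -1.6] after turn [148.9  -1.5  -1.6] open 0.18
75 [178.12 253.   384.88] 157
85 [180.08 254.   331.92] 155
110 [192.48 229.   301.52] 75
140 [226.68 243.   302.32] 35
170 [150.9 237.5 302.1] 46
200 [152.58 214.5  277.42] 130
230 [153.88 248.   362.12] 195
260 [155.42 286.5  423.58] 272
```

Request:
jog_arm([
  [25, 0, 0, -0.033],
  [25, 0, 0, 0],
  [25, 0, 0, 0],
  [25, 0, 0, 0],
  [22, 0, 0, 0],
  [13, 0, 0, 0],
  [8, 0, 0, 0],
  [4, 0, 0, 0],
  [0, 0, -10, 0],
  [0, 0, -10, 0],
  [0, 0, -10, 0],
  [0, 0, -10, 0],
])

```text
clock: 35.22
ee_pos: [573.1, -65.0, 5.9]
tcp_rot: [0.535, -0.463, -0.534, -0.463]
force: [0.2, -0.3, -1.0]
opening: 0.179
```

Request:
jog_arm([
  [0, 0, -7, 0],
  [0, 0, -7, 0],
  [0, 0, -4, 0],
  [0, 0, -2, 0],
  [0, 0, 0, 0],
])

```text
clock: 35.63
ee_pos: [575.3, -83.6, 5.1]
tcp_rot: [-0.534, 0.463, 0.534, 0.463]
force: [0.3, -0.1, -1.3]
opening: 0.184
```

```bash
python3 - <<'E'
from jig import *
o=get_obs();print(o['clock'],inj(o['ee_pos']).round(1),inj([553.4,-93]).round(1),o['ee_pos'][2],'F',o['force'].round(1))
E
```

```text
35.6333 [-55.6 191. ] [-78.6 184.8] 5.060761296607326 F [ 0.3 -0.1 -1.3]
```

Request:
jog_arm([
  [1.5, 0, 0, 0],
  [0, 0, -2, 0],
  [0, 0, -1.5, 0],
  [0, 0, 0, 0],
])

```text
clock: 35.97
ee_pos: [575.8, -86.7, 3.6]
tcp_rot: [0.535, -0.463, -0.535, -0.463]
force: [-0.3, 0.2, -1.6]
opening: 0.18
```

Request:
jog_arm([
  [0, 0, -1, 0],
  [0, 0, -1, 0],
  [0, 0, 0, 0],
])

```text
clock: 36.22
ee_pos: [576.1, -88.8, 3.6]
tcp_rot: [0.535, -0.463, -0.535, -0.463]
force: [-0.6, -0.1, -0.9]
opening: 0.18
```

Request:
jog_arm([
  [0, 0, -1, 0],
  [0, 0, -1, 0],
  [0, 0, 0, 0],
])

```text
clock: 36.47
ee_pos: [575.8, -89.7, 3.5]
tcp_rot: [-0.534, 0.462, 0.535, 0.463]
force: [-0.5, 6.1, 0.7]
opening: 0.182
```

Request:
jog_arm([
  [0, 0, -1, 0],
  [0, 0, 0, 0],
  [0, 0, 4, 0],
  [0, 0, 10, 0],
  [0, 0, 10, 0],
  [-15, 0, 0, 0],
  [-15, 0, 0, 0],
  [0, 13, 20, 0],
  [0, 14, 25, 0],
  [0, 14, 25, 0],
  [0, 14, 25, 0],
  [0, 0, 0, 0],
])

```text
clock: 37.47
ee_pos: [501.1, 22.0, 33.6]
tcp_rot: [-0.534, 0.462, 0.536, 0.462]
force: [-0.1, -0.5, -1.5]
opening: 0.176
```

```bash
python3 - <<'E'
from jig import *
plan([*J(-110,300),-12],None)
o=get_obs();print(inj(o['ee_pos']))
E
```

```text
t 37.4667 p [501.1  22.   33.6] yaw -2.996 down [-0.002  0.001 -1.   ] q6 -1.84 turn 0.000 shift now-axes [45.5 -4.4 -6. ] after turn [45.5 -4.4 -6. ] open 0.18
[-114.29883741  305.93555455]
```

Lower until contact, then release.

Request:
jog_arm([
  [15, 0, 0, 0],
  [15, 0, 0, 0],
  [8, 0, 0, 0],
  [4, 0, 0, 0],
  [2, 0, 0, 0],
  [0, 0, 0, 0],
])

```text
clock: 37.97
ee_pos: [505.0, 18.3, -10.5]
tcp_rot: [-0.534, 0.463, 0.535, 0.463]
force: [-0.0, -1.1, -1.5]
opening: 0.18
```

Request:
jog_arm([
  [1.5, 0, 0, 0],
  [0, 0, 0, 0],
])

```text
clock: 38.13
ee_pos: [505.3, 18.2, -11.6]
tcp_rot: [0.535, -0.463, -0.534, -0.463]
force: [-0.5, -0.3, -1.2]
opening: 0.182
```

Request:
jog_arm([
  [1.5, 0, 0, 0],
  [0, 0, 0, 0],
])

```text
clock: 38.3
ee_pos: [505.4, 18.2, -12.9]
tcp_rot: [0.535, -0.463, -0.534, -0.463]
force: [-0.9, 0.1, 3.6]
opening: 0.183
```

Request:
jog_arm([
  [0, 0, 0, 0],
  [0, 0, 0, 0],
  [0, 0, 0, 0],
  [0, 0, 0, 0],
  [0, 0, 0, 0],
  [-5, 0, 0, 0],
  [-10, 0, 0, 0],
  [-20, 0, 0, 0],
  [-25, 0, 0, 0],
  [-25, 0, 0, 0],
  [-25, 0, 0, 0],
  [-25, 0, 0, 0],
], gripper=0.45)

```text
clock: 39.3
ee_pos: [504.8, 18.3, 123.3]
tcp_rot: [0.535, -0.463, -0.534, -0.463]
force: [0.2, -0.5, 0.1]
opening: 0.445
```

Request:
jog_arm([
  [-30, 0, -25, 0],
  [-30, 0, -30, 0],
  [-30, 0, -30, 0],
  [0, 0, -30, 0],
  [0, 0, -30, 0],
  [0, 0, -10, 0],
  [0, 0, 0, 0],
  [0, 0, 0, 0],
  [0, 0, 0, 0],
])

```text
clock: 40.05
ee_pos: [526.7, -133.1, 210.5]
tcp_rot: [-0.534, 0.463, 0.535, 0.463]
force: [-0.5, -0.3, -1.1]
opening: 0.45
```

```bash
cat > chk.py <<'E'
from jig import *
o=get_obs();print(o['clock'],o['ee_pos'].round(1),inj(o['ee_pos']).round())
w=snap('wrist','fin.png');im=w['image'];g=cv2.cvtColor(im,cv2.COLOR_RGB2GRAY)
print('proj corner0,home plate corners',proj(w,[[*J(0,0),22],[*J(-110,0),22],[*J(-110,90),22],[*J(0,90),22],[*J(0,0),34],[*J(-187,0),34],[*J(0,167),34]]).round(0).tolist())
t=snap('top','fint.png')
print('top',proj(t,[[*J(-55,45),22]]).round(1))
h=cv2.cvtColor(t['image'],cv2.COLOR_RGB2GRAY)[175:205,340:378].astype(int)
for r in h[::2]:print(' '.join('%3d'%x for x in r))
E
python3 chk.py
```

```text
40.05 [ 526.7 -133.1  210.5] [-111.  149.]
proj corner0,home plate corners [[169.0, 24.0], [283.0, 25.0], [283.0, 121.0], [179.0, 121.0], [165.0, 22.0], [366.0, 23.0], [182.0, 194.0]]
top [[357.8 189.3]]
 71  71  72  73  75  76  55  53  74  72  69  71  68  64  67  64  67  70  70  69  66  70  69  63  62  68  60  65  70  64  62  63  63  62  57  62  64  55
 78  71  75  76  79  60  53  67  69  72  71  73  76  73  70  73  72  70  68  65  65  67  71  67  66  66  67  64  66  62  65  63  65  62  60  62  61  61
 77  78  76  76  68  49  63  72  73  74  74  75  69  74  70  72  73  67  71  72  69  69  64  67  67  68  69  72  65  64  67  68  65  70  63  67  66  57
 77  78  81  68  51  65  77  87  73  75  75  71  74  70  72  74  72  74  71  69  69  67  75  70  67  72  67  67  70  73  69  69  63  70  72  65  65  62
 74  77  82  46  61  79  81  81  80  83  75  74  79  75  73  74  74  69  73  69  72  70  72  73  70  73  73  78  68  71  74  75  69  65  68  66  69  68
 78  82  53  63  85  85  87  85  80  80  80  81  81  77  78  80  76  79  76  75  76  75  72  73  69  75  69  73  70  69  69  76  70  74 
[... 683 characters left out ...]
  74  82  84  84  82  81  86  86  84  89  86  84  87  82  85  86  82  84  83  65  46  71  79
 71  69  72  68  71  67  68  74  78  68  69  75  75  75  77  77  76  78  76  71  81  78  80  83  88  86  86  84  89  91  85  93  87  72  44  61  82  79
 66  65  68  64  68  69  70  69  72  70  71  75  69  71  73  73  73  73  73  74  79  74  80  75  82  80  84  84  83  87  84  90  72  49  54  72  76  76
 41  63  66  72  66  68  69  71  69  69  70  70  73  67  72  73  69  74  69  71  72  71  70  75  79  76  76  79  75  79  84  80  44  41  75  82  78  77
 67  71  73  67  46  43  58  63  70  67  69  71  72  66  70  67  70  71  66  69  69  70  72  75  71  76  75  78  75  73  77  47  41  71  79  80  78  75
```

```bash
python3 - <<'E'
from jig import *
o=get_obs()
w=snap('wrist');im=cv2.GaussianBlur(w['image'],(3,3),0).astype(float)
s=(im[:,:,0]-im[:,:,1])/(im.mean(2)+1)
m=((s>0.035)&(s<.12)&((im[:,:,1]-im[:,:,2])/(im.mean(2)+1)<.1))
for v in (30,45,60,75,90,105,115):
    r=m[v,150:330]; u=np.nonzero(r)[0]+150; print(v,u.min() if len(u) else None,u.max() if len(u) else None,len(u),'J right',inj(ray(w,(u.max()+.5,v),22)[0]).round(1))
for u in (190,205,220,250,265,278):
    c=m[5:190,u]; v=np.nonzero(c)[0]+5; print('col',u,v.min(),v.max(),len(v),'J bottom',inj(ray(w,(u,v.max()+.5),22)[0]).round(1))
for v in (45,90): print(v,[tuple(w['image'][v,u].tolist()) for u in range(152,192,2)])
for u in (230,260): print(u,[tuple(w['image'][v,u].tolist()) for v in range(4,44,2)])
E
```

```text
30 152 282 131 J right [-108.9    4.4]
45 154 282 129 J right [-109.    17.6]
60 156 282 112 J right [-109.1   31. ]
75 158 282 120 J right [-109.1   44.9]
90 160 282 123 J right [-109.2   59.1]
105 162 283 122 J right [-110.3   73.8]
115 163 282 120 J right [-109.3   83.8]
col 190 10 123 114 J bottom [-11.5  92.9]
col 205 10 123 114 J bottom [-27.4  92.8]
col 220 10 123 112 J bottom [-43.3  92.8]
col 250 10 123 114 J bottom [-75.   92.6]
col 265 10 187 115 J bottom [-90.  162.4]
col 278 10 123 114 J bottom [-104.6   92.4]
45 [(230, 190, 134), (216, 200, 186), (220, 206, 194), (216, 202, 190), (218, 204, 191), (220, 205, 192), (217, 202, 190), (165, 154, 145), (108, 100, 94), (152, 143, 134), (211, 197, 185), (214, 199, 188), (214, 200, 188), (214, 201, 188), (215, 201, 189), (216, 201, 188), (216, 201, 188), (218, 203, 190), (217, 203, 191), (217, 204, 191)]
90 [(236, 189, 112), (235, 187, 110), (236, 189, 111), (229, 197, 156), (218, 206, 194), (220, 206, 192), (219, 205, 192), (221, 209, 196), (222, 210, 197), (208, 194, 182), (128, 118, 112), (121, 113, 107), (199, 187, 177), (214, 200, 187), (211, 197, 184), (212, 198, 185), (213, 199, 187), (213, 200, 187), (213, 199, 186), (212, 198, 185)]
230 [(228, 177, 106), (228, 177, 106), (212, 169, 125), (219, 206, 192), (223, 211, 199), (222, 210, 197), (219, 206, 194), (220, 207, 193), (222, 210, 196), (223, 207, 196), (158, 146, 137), (82, 77, 73), (148, 139, 130), (226, 212, 199), (226, 216, 202), (222, 209, 196), (217, 203, 191), (218, 205, 192), (218, 203, 191), (220, 207, 194)]
260 [(223, 171, 102), (222, 169, 99), (206, 170, 131), (222, 208, 195), (226, 214, 200), (223, 212, 198), (222, 209, 197), (223, 212, 197), (225, 213, 200), (224, 207, 195), (135, 126, 118), (117, 109, 103), (212, 197, 185), (229, 219, 205), (228, 218, 205), (222, 210, 197), (221, 208, 195), (221, 209, 197), (221, 207, 195), (225, 213, 201)]
```

```bash
python3 - <<'E'
from jig import *
w=snap('wrist');g=cv2.cvtColor(w['image'],cv2.COLOR_RGB2GRAY).astype(float)
def band(p):  # sub-pixel band limits at half depth
    i=p.argmin(); h=(p.max()+p.min())/2; f=i
    while p[f]<h: f-=1
    a=f+(p[f]-h)/(p[f]-p[f+1]); f=i
    while p[f]<h: f+=1
    return a,f-(p[f]-h)/(p[f]-p[f-1])
for v in range(32,120,8):
    a,b=band(g[v,155:190]); print('far v',v,round(a+155,1),round(b+155,1),'w %.1f'%(b-a),'plate edge x %.1f fence top x %.1f'%(inj(ray(w,(b+155,v),22)[0])[0],inj(ray(w,(a+155,v),34)[0])[0]))
for u in range(180,282,10):
    a,b=band(g[14:45,u]); print('side u',u,'w %.1f'%(b-a),'plate y %.1f fence y %.1f'%(inj(ray(w,(u,b+14),22)[0])[1],inj(ray(w,(u,a+14),34)[0])[1]))
E
```

```text
far v 32 164.3 168.9 w 4.6 plate edge x 1.6 fence top x 2.2
far v 40 165.3 169.9 w 4.5 plate edge x 1.4 fence top x 2.0
far v 48 166.3 170.9 w 4.6 plate edge x 1.2 fence top x 1.9
far v 56 167.2 171.8 w 4.6 plate edge x 1.0 fence top x 1.7
far v 64 168.2 172.6 w 4.4 plate edge x 0.9 fence top x 1.5
far v 72 169.2 173.3 w 4.1 plate edge x 1.0 fence top x 1.4
far v 80 170.1 174.1 w 4.0 plate edge x 1.0 fence top x 1.2
far v 88 171.0 175.1 w 4.0 plate edge x 0.8 fence top x 1.1
far v 96 171.9 175.9 w 4.0 plate edge x 0.7 fence top x 1.0
far v 104 172.6 176.9 w 4.3 plate edge x 0.5 fence top x 1.1
far v 112 173.5 177.8 w 4.3 plate edge x 0.3 fence top x 1.0
side u 180 w 3.2 plate y 3.0 fence y 2.5
side u 190 w 3.9 plate y 3.6 fence y 2.4
side u 200 w 3.8 plate y 3.4 fence y 2.3
side u 210 w 3.1 plate y 2.6 fence y 2.1
side u 220 w 3.3 plate y 2.6 fence y 2.0
side u 230 w 4.0 plate y 3.0 fence y 1.8
side u 240 w 3.7 plate y 2.6 fence y 1.7
side u 250 w 3.5 plate y 2.3 fence y 1.5
side u 260 w 3.6 plate y 2.1 fence y 1.3
side u 270 w 4.5 plate y 2.9 fence y 1.2
side u 280 w 3.7 plate y 2.1 fence y 1.1
```

```bash
python3 - <<'E'
from bench import *
print(job_done())
E
```

```text
the job is handed in; nothing more can be done
None
```

I drew the pusher out by its head, laid it down and let go. I then took it by the handle and nudged the plate against both fences. The order was side fence, far fence, then the side fence once more. The pusher now lies on the table, its head about 40 mm clear of the jig, and I handed the job in at about 40 s.

**Checks that passed**
- **Contact forces:** each push ended in a clear force rise, 24 N at the side fence, about 35 N at the far fence, and at least 6 N on the final side nudge. That last rise came at the same place as the first, so the plate had not come off the side fence.
- **Fit in the last wrist images:** the plate edges are parallel to both fences to within about 0.5 mm. The gaps read about 0–1 mm at the far fence and about 0.5–1.7 mm at the side fence, which is close to the camera calibration error.

**Checks that failed or disagreed**
- **First grasps:** my first two attempts on the head shut on nothing. The first was partly because I misread its end face as its top. In both, the fingertips turned out to sit about 20 mm short of the reported TCP, so I worked lower after testing slowly for contact.
- **Camera disagreement:** the top and wrist cameras differed by about 5 mm in y on the pusher.
- **Small cheese:** during the first missed grasp the fingers came close to the small cheese beside the pusher's head. No contact force showed.
- **Other things:** I did not compare the other things against their starting positions at the end, because the arm blocked the top view.

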